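# Turn the sample carousel to the reader and start it

## Task

Turn the sample carousel by gently pushing one of its raised spokes sideways with a fingertip, until the orange-capped pot stands squarely in front of the reader's blue window. Then push the yellow pointer lever on the console round with a fingertip until it points well into the green part of its scale, to start the reading. Only push: grip nothing, leave every pot seated in its cup, and leave the other things on the bench where they are.

Things in the scene. Friction and masses are not known exactly. Their poses are not given: they have to be found in the camera images.
- station: fixed reading station. Origin on the bench surface, on the carousel's axis; its +x axis points from there to the reader. Round dark foot 200 mm across; grey reader head 130 mm wide, 92 mm high, from 106 to 196 mm out along +x, with a blue glowing window facing the carousel and a blue stripe along the middle of its top
- window (a point): the reading place: fixed point on the station's +x axis, 65 mm from the carousel's axis, 90 mm above the bench, where the centre of the orange pot's cap must come
- rotor: the carousel: turns both ways without limit about its vertical z axis, light friction (0.12 N m), stays where left. Origin on the axis, 16 mm above the bench. Grey-white disc 190 mm across with four cups (43 mm across) 65 mm from the axis, at 45, 135, 225 and 315 degrees from its +x axis, and a raised cross of four spokes along its +x, +y, -x, -y axes
- spoke_end (a point): middle of the outer end of the carousel's +x spoke, 95 mm from the axis, 130 mm above the bench. The four spokes are level aluminium bars with dark ends, 12 mm wide, 20 mm tall (120 to 140 mm above the bench), from the hub (42 mm across, top at 143 mm) out to 95 mm. The pots' caps below end at 91 mm
- orange_pot: loose sample pot standing in one of the carousel's cups (any of the four): 35 mm wide, 62 mm tall, white-grey body, orange screw cap. Origin: centre of its underside, 13 mm above rotor's origin. Must stay seated in its cup. This is the pot to bring to the window
- teal_pot1: loose sample pot standing in one of the carousel's cups (any of the four): 35 mm wide, 62 mm tall, white-grey body, dark teal screw cap. Origin: centre of its underside, 13 mm above rotor's origin. Must stay seated in its cup
- teal_pot2: loose sample pot standing in one of the carousel's cups (any of the four): 35 mm wide, 62 mm tall, white-grey body, dark teal screw cap. Origin: centre of its underside, 13 mm above rotor's origin. Must stay seated in its cup
- teal_pot3: loose sample pot standing in one of the carousel's cups (any of the four): 35 mm wide, 62 mm tall, white-grey body, dark teal screw cap. Origin: centre of its underside, 13 mm above rotor's origin. Must stay seated in its cup
- lever (a joint): angle of the yellow pointer lever on the console, rad: grows counter-clockwise seen from above, 0 to 1.4 (stops at both ends); starts near 0; the scale is green from 0.95 to 1.4 and dark below; light friction (about 0.08 N m), stays where it is left
- lever_pivot (a point): fixed point on the lever's vertical axis, 84 mm above the bench, at half the lever's height
- lever_tip (a point): middle of the lever's outer end, 100 mm from the pivot, moving with it. The lever is a level yellow bar 12 mm wide, 20 mm tall (74 to 94 mm above the bench), rounded at its end, with a black hub 30 mm across on the pivot
- console: fixed grey console, 130 mm (x) by 110 mm (y), top at 50 mm above the bench, to the left or right of the carousel. Origin under its centre, on the bench; pivot at +30 mm along its x axis. At joint value 0 the lever points 140 degrees counter-clockwise from its +x axis (towards -x and +y), at 1.4 it points 220 degrees (towards -x and -y)
- rack: bystander: fixed pot rack, 110 mm square with four cups, two of them filled, 74 mm tall with its pots; on the other side of the carousel from the console
- rack_pot1: bystander, to be left where it is: teal-capped pot in the rack, 35 mm wide, 62 mm tall, origin under its centre
- rack_pot2: bystander, to be left where it is: teal-capped pot in the rack, 35 mm wide, 62 mm tall, origin under its centre
- lone_pot: bystander, to be left where it is: teal-capped pot on the bench nearer the robot, 35 mm wide, 62 mm tall, origin under its centre
- wash_bottle: bystander, to be left where it is: white bottle with red cap, 60 mm wide, 150 mm tall, origin under its centre
- jar: bystander, to be left where it is: amber jar with white lid, 60 mm wide, 70 mm tall, origin under its centre
- marker: bystander, to be left where it is: white marker pen with blue cap lying flat, 128 mm long along its own x axis, 15 mm thick
Things that resemble listed ones, but are neither listed nor needed, are in the scene too. What is shaped like the console but purple is not meant.

How it is judged:
On the way, in this order (a step that is already met when the one before it is completed fails the run):
1. the orange-capped pot stands at the reader's window, at rest (horizontal distance between orange_pot and window below 0.009 m and angular speed of rotor below 0.1 rad/s), for 0.3 s.
2. with it still there, the lever points into the green (horizontal distance between orange_pot and window below 0.009 m and value of joint lever above 0.95 rad), for 0.2 s.
At the end, for the whole second after the job is handed in: the orange pot's centre is within 9 mm (level distance) of the reading place, seated upright in its cup with the carousel at rest, and the lever is in the green (joint above 0.95 rad) (all of step 2 and angular speed of rotor below 0.1 rad/s and z of orange_pot in the frame of rotor below 0.02 m and angle between orange_pot's own z axis and vertical below 0.15 rad); the robot touches nothing.
It fails at once if a pot is lifted out of its cup on the carousel (more than 7 mm) (z of any of orange_pot, teal_pot1, teal_pot2, teal_pot3 in the frame of rotor above 0.02 m).
It fails at once if the carousel or the lever is gripped or shoved hard (finger force over 25 N) (contact force between the fingers and rotor above 25 N or contact force between the fingers and console above 25 N).
It fails at once if a pot on the carousel is touched hard (over 5 N) (contact force between the fingers and orange_pot above 5 N or contact force between the fingers and teal_pot1 above 5 N or contact force between the fingers and teal_pot2 above 5 N or contact force between the fingers and teal_pot3 above 5 N).
It fails at once if something else on the bench is moved or lifted (more than 20 mm) (distance of any of rack_pot1, rack_pot2, lone_pot, wash_bottle, jar, marker from where it was at the start of the episode above 0.02 m).
It also fails if it takes over 67 s, if anything falls off the work surface, if the arm or the gripper's body presses on something with over 40 N, if the wrist force passes 120 N, or if a joint passes its speed limit or range.

## Robot

A 6-joint arm with a two-finger parallel gripper is mounted at the origin on the work surface. World frame = base frame: x ahead of the robot, y to its left, z up, the work surface at z = 0. Lengths are in m, angles in rad, forces in N, time in s.
With the tool pointing down it reaches from about 0.425 to 0.95 m from the base axis. Payload 3.5 kg.
Tool frame: the origin (TCP) lies midway between the tips of the shut fingers; the grasp point (between the pads) lies 19 mm behind it; z points along the fingers, y is the direction in which the jaws open and shut (so a half turn about z gives the same grasp; the last joint's range is limited). The gripper opens to 85 mm and grips with 20 to 120 N. Pads are 22 mm wide; open, the fingers measure 114 mm over their backs; the gripper's body (76 mm by 85 mm) begins 54 mm behind the grasp point. The pads swing forward as they close: fully open they stand 13 mm farther back than shut.
Start: joints at [1.042, 0.286, 1.577, -0, 1.279, -0.15], TCP at [0.25, 0.627, 0.231] pointing down, gripper open.
Joint ranges: [-2.77, 2.77], [-0.9, 2.22], [0.21, 2.48], [-1.53, 4.67], [0.24, 2.81], [-2.84, 2.84]. Speed limits (rad/s): [2.79, 2.79, 3.14, 3.14, 3.14, 3.14].

## Interface

Orientations are given as a unit quaternion [x, y, z, w].
In Python, from plant import ctrl gives the robot as it stands.
- The arm moves only by the tool apply_moves, never from a script. Its argument "moves" is a list that holds one entry, the list of rows, each a list of 7 numbers: the shift along the tool's x, y, z in m, then the turn, a rotation vector about the tool's x, y, z in degrees, then the gripper's target within -1 to 1 (shut at 1, half-way at 0, fully open at -1). In form: [[[tx, ty, tz, ax, ay, az, hand], ...]]. A call has 1 to 12 rows; each row shifts and turns the pose as measured when the row begins, along the tool's axes as they then stand; what a row does not reach is not made up. A row lasts 1/10 s, in which the tool goes at most 50 mm and 8.59 degrees, less where a joint would pass 70% of its speed; a pose out of reach is approached as far as the arm can. A call with a gripper value outside its range is refused whole. The fingers move at their own pace and stop on an object; "force" is the grip in N (left out, the last holds). Time passes only in rows, so rows that do not move let the fingers close. It gives the time, the measured TCP pose, the force and the opening at its end, in the units of the state.
- ctrl.get_state(): the state, without advancing time (a new reading comes with each control period).
- ctrl.read_camera(name): name is "scene" or "top" or "wrist"; returns the picture (480x640x3 uint8, red, green, blue); there is no depth.
- ctrl.get_calibration(name): a dict with "camera_matrix" (3x3 intrinsics, pixels), "k1" (the pictures are not rectified: a ray, as slopes to the right and down, at radius r is drawn at 1 + k1 r^2 times it, then the intrinsics apply), "cam_to_world" (4x4, takes a point from camera to world coordinates). Camera axes: x right, y up, looking along -z (the intrinsics and any distortion apply to the point x, -y, -z); pixel columns grow to the right and rows downward; lengths in m; the calibration is good to about 2 mm. A picture is of the moment at which its call begins: read the wrist's pose just before it. get_calibration takes no time and is no camera call; for the wrist camera it gives the pose at the moment of the call.
- ctrl.sign_off(): hands the job in, once; it reports no verdict.
The state is a dict: "time": time; "qpos": joint angles; "dq": joint speeds; "joint_efforts": joint torques, N m; "eef_pos": TCP position; "tcp_rot": TCP orientation; "contact_force": force on the tool from outside, world axes, zero at the start; "wrist_torque": the same for the moment, N m; "opening": opening from 0.0 (shut) to 1.0 (fully open).
Only numpy, scipy, OpenCV 4.12 (cv2) and the standard library are available. Lean on these libraries where they do the work, as an engineer would, in place of code of your own. Each camera call takes 0.05 s, during which the arm holds its last target. There are 200 camera calls.

## Working session

There is one attempt and no reset: what is moved stays moved. The work goes in short steps, Python scripts to look and compute and a tool call to move; the robot and the scene stay as the last step left them, time stands still between calls to the robot, and variables do not carry over. Pictures are saved under pics/ and viewed, about 8 in all and at most 12, crops included, and the job is handed in when it is done.

Besides the shell and the picture viewer there is one more tool, called after "Emit:" as name(argument=value, ...) on one line, values as JSON. apply_moves: Moves the arm, as the interface text tells. Its arguments: {"type":"object","properties":{"moves":{"type":"array","items":{"type":"array","items":{"type":"array","items":{"type":"number"}}}},"force":{"type":"number"}},"required":["moves"]}

```bash
mkdir -p pics; ls; cat > h.py <<'E'
import numpy as np, cv2
from plant import ctrl
def snap(n,f):
    c=ctrl.get_calibration(n); im=ctrl.read_camera(n); cv2.imwrite('pics/'+f,cv2.cvtColor(im,cv2.COLOR_RGB2BGR)); return im,c
def ray(c,u,v):
    K=np.array(c['camera_matrix']);T=np.array(c['cam_to_world'])
    a=cv2.undistortPoints(np.array([[[u,v]]],float),K,np.array([c['k1'],0,0,0,0.]))[0,0]
    return T[:3,3],T[:3,:3]@np.array([a[0],-a[1],-1])
def at(c,u,v,z):
    o,d=ray(c,u,v); return (o+d*(z-o[2])/d[2]).round(4)
def tri(l):
    A=0;b=0
    for c,u,v in l:
        o,d=ray(c,u,v);d=d/np.linalg.norm(d);P=np.eye(3)-np.outer(d,d);A=A+P;b=b+P@o
    return np.linalg.solve(A,b).round(4)
def proj(c,p):
    K=np.array(c['camera_matrix']);T=np.array(c['cam_to_world'])
    q=T[:3,:3].T@(np.array(p)-T[:3,3]);s=np.array([q[0],-q[1]])/-q[2];s=s*(1+c['k1']*(s@s))
    return (K[:2,:2]@s+K[:2,2]).round(1)
E
python3 - <<'E'
from h import *
for n in['top','scene']:
    im,c=snap(n,n+'1.png'); print(n,c)
print(ctrl.get_state())
E
```

```text
pics
top {'camera_matrix': array([[435.08051497,   0.        , 310.86986176],
       [  0.        , 435.08051497, 237.57159664],
       [  0.        ,   0.        ,   1.        ]]), 'k1': -0.002488711724575651, 'cam_to_world': array([[-0.08415745,  0.97310952, -0.2144187 ,  0.34095805],
       [-0.99644099, -0.08321781,  0.01342181,  0.0450132 ],
       [-0.00478257,  0.21478512,  0.97664962,  0.88543324],
       [ 0.        ,  0.        ,  0.        ,  1.        ]])}
scene {'camera_matrix': array([[474.67676987,   0.        , 313.41912272],
       [  0.        , 474.67676987, 240.37421724],
       [  0.        ,   0.        ,   1.        ]]), 'k1': -0.0457403935808526, 'cam_to_world': array([[ 0.39137955, -0.6976797 ,  0.60005423,  1.09015598],
       [ 0.9202282 ,  0.29570018, -0.25640098, -0.22391457],
       [ 0.00144961,  0.65253693,  0.75775554,  0.8107162 ],
       [ 0.        ,  0.        ,  0.        ,  1.        ]])}
{'time': 0.1, 'qpos': array([ 1.04202238e+00,  2.87126309e-01,  1.57804156e+00,  1.96278988e-05,
        1.27857823e+00, -1.49979580e-01]), 'dq': array([ 0.00074324, -0.00378312, -0.00220078, -0.00083594, -0.00211727,
        0.00052589]), 'joint_efforts': array([ 1.44046226e-03, -4.07292795e+01, -2.93700206e+01, -1.41466853e-04,
        3.37169608e-03, -3.30219052e-05]), 'eef_pos': array([0.24926855, 0.62665071, 0.23004673]), 'tcp_rot': array([ 1.88269570e-01,  9.82116800e-01, -1.01218379e-03, -3.67300258e-04]), 'contact_force': array([0.67099913, 0.02393242, 0.57527802]), 'wrist_torque': array([ 0.00340493, -0.0121179 ,  0.00603894]), 'opening': 0.994361151384006}
```

View pics/top1.png

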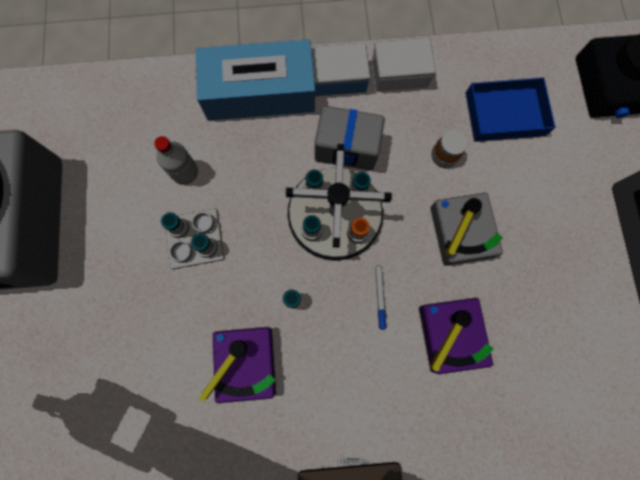

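View pics/scene1.png

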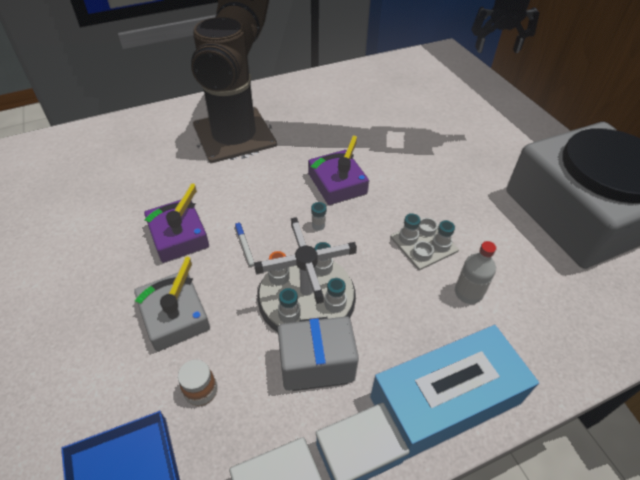

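Top view: the carousel hub is at (338,194), the orange cap at (360,228) and the reader at (350,137). Three lever consoles are in view: grey (468,228), purple (457,335) and purple (243,365). The grey one fits, since purple is excluded and it sits beside the carousel, opposite the rack. I'll confirm with an enlarged crop.

```bash
python3 - <<'E'
import cv2
a=cv2.imread('pics/top1.png')[100:275,275:515]; cv2.imwrite('pics/top1c.png',cv2.resize(a,None,fx=3.3,fy=3.3,interpolation=cv2.INTER_CUBIC))
a=cv2.imread('pics/scene1.png')[205:395,125:365]; cv2.imwrite('pics/scene1c.png',cv2.resize(a,None,fx=3.1,fy=3.1,interpolation=cv2.INTER_CUBIC))
E
```

```text
(no output)
```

View pics/top1c.png

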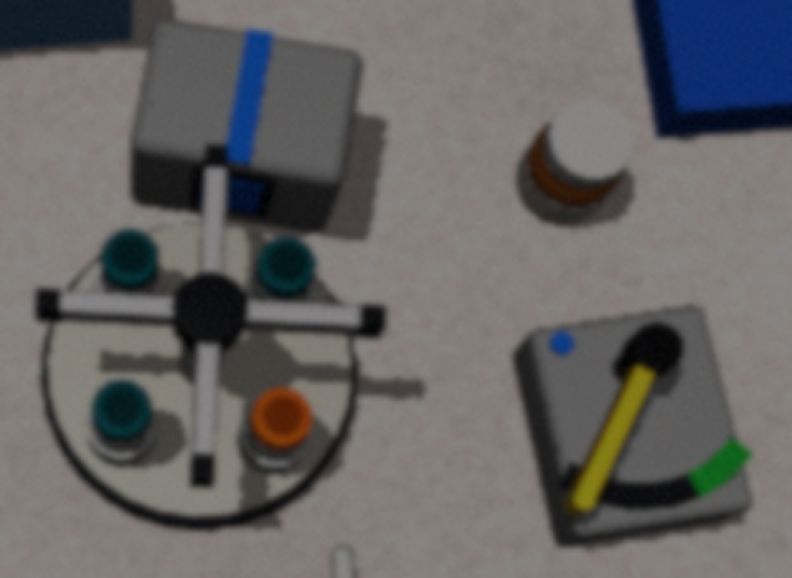

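View pics/scene1c.png

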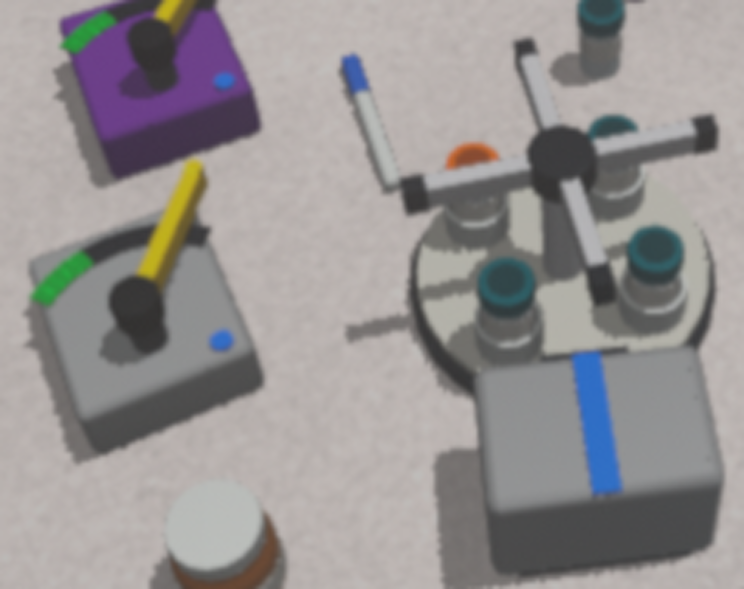

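```bash
python3 - <<'E'
from h import *
t=ctrl.get_calibration('top');s=ctrl.get_calibration('scene')
T=lambda x,y:(t,275+x/3.3,100+y/3.3); S=lambda x,y:(s,125+x/3.1,205+y/3.1)
for n,a,b,z in[('hub',(211,305),(563,150),.143),('R',(373,320),(413,190),.13),('L',(47,305),(706,132),.13),('U',(217,155),(602,283),.13),('D',(202,470),(524,52),.13),('stripeNear',(240,162),(585,353),.092),('stripeFar',(258,32),(606,492),.092),('cap',(282,416),(474,160),.091),('levhub',(655,348),(136,297),.096),('tip',(583,503),(197,165),.084),('marker',(345,550),(390,185),.01)]:
    print(n,tri([T(*a),S(*b)]),at(*T(*a),z),at(*S(*b),z))
E
```

```text
hub [ 0.5831 -0.0216  0.1405] [ 0.582  -0.0221  0.143 ] [ 0.5852 -0.0215  0.143 ]
R [ 0.5698 -0.1104  0.1312] [ 0.57   -0.1111  0.13  ] [ 0.5691 -0.1097  0.13  ]
L [0.5948 0.0673 0.1283] [0.594  0.0668 0.13  ] [0.5961 0.0671 0.13  ]
U [ 0.6732 -0.035   0.1325] [ 0.6743 -0.0354  0.13  ] [ 0.6717 -0.0341  0.13  ]
D [ 0.4937 -0.0098  0.1317] [ 0.4942 -0.0094  0.13  ] [ 0.492  -0.0097  0.13  ]
stripeNear [ 0.6867 -0.0518  0.09  ] [ 0.6854 -0.0526  0.092 ] [ 0.6881 -0.0512  0.092 ]
stripeFar [ 0.7697 -0.0731  0.0891] [ 0.7683 -0.072   0.092 ] [ 0.7707 -0.0744  0.092 ]
cap [ 0.5301 -0.0604  0.0893] [ 0.5295 -0.0606  0.091 ] [ 0.5316 -0.0603  0.091 ]
levhub [ 0.5512 -0.2781  0.0915] [ 0.5499 -0.2766  0.096 ] [ 0.5547 -0.2775  0.096 ]
tip [ 0.4656 -0.2228  0.0894] [ 0.4661 -0.2259  0.084 ] [ 0.4616 -0.2217  0.084 ]
marker [ 0.4619 -0.1018  0.0036] [ 0.4611 -0.1008  0.01  ] [ 0.4669 -0.1028  0.01  ]
```

```bash
cat >> h.py <<'E'
from scipy.spatial.transform import Rotation as Ro
def pose():
    s=ctrl.get_state(); R=Ro.from_quat(s['tcp_rot']); x=R.as_matrix()[:,0]
    return np.array(s['eef_pos']),R,np.degrees(np.arctan2(x[1],x[0])),s
def rows(wps,hand=1):
    """wps: (x,y,z,yaw deg) one per row, tool down"""
    p,R,y,s=pose(); out=[]
    for w in wps:
        Rt=Ro.from_matrix(np.array([[np.cos(a:=np.radians(w[3])),np.sin(a),0],[np.sin(a),-np.cos(a),0],[0,0,-1]]).T.T)
        d=R.inv().apply(np.array(w[:3])-p); r=np.degrees((R.inv()*Rt).as_rotvec())
        out.append([*d.round(4).tolist(),*r.round(1).tolist(),hand]); p=np.array(w[:3]);R=Rt
    return out
def line(w,n):
    p,R,y,s=pose(); a=np.array([*p,y]); w=np.array(w,float); w[3]=y+(w[3]-y+180)%360-180
    return [a+(w-a)*i/n for i in range(1,n+1)]
E
python3 - <<'E'
from h import *
print(pose()[2]); r=rows(line((.518,.020,.2,69.8),14))
import json;print(json.dumps([r[:12]]))
E
```

```text
158.29633560417972
[[[-0.0339, -0.0332, 0.0022, -0.1, -0.0, 6.3, 1], [-0.0373, -0.0292, 0.0021, 0.0, 0.0, 6.3, 1], [-0.0403, -0.0249, 0.0021, 0.0, 0.0, 6.3, 1], [-0.0428, -0.0204, 0.0021, 0.0, 0.0, 6.3, 1], [-0.0448, -0.0155, 0.0021, 0.0, 0.0, 6.3, 1], [-0.0462, -0.0105, 0.0021, 0.0, 0.0, 6.3, 1], [-0.0471, -0.0053, 0.0021, 0.0, 0.0, 6.3, 1], [-0.0474, -0.0001, 0.0021, 0.0, 0.0, 6.3, 1], [-0.0471, 0.0051, 0.0021, 0.0, 0.0, 6.3, 1], [-0.0463, 0.0102, 0.0021, 0.0, 0.0, 6.3, 1], [-0.0449, 0.0153, 0.0021, 0.0, 0.0, 6.3, 1], [-0.0429, 0.0201, 0.0021, 0.0, 0.0, 6.3, 1]]]
```

Emit:
apply_moves(moves=[[[-0.034,-0.033,0.002,0,0,6.3,1],[-0.037,-0.029,0.002,0,0,6.3,1],[-0.04,-0.025,0.002,0,0,6.3,1],[-0.043,-0.02,0.002,0,0,6.3,1],[-0.045,-0.0155,0.002,0,0,6.3,1],[-0.046,-0.0105,0.002,0,0,6.3,1],[-0.047,-0.005,0.002,0,0,6.3,1],[-0.047,0,0.002,0,0,6.3,1],[-0.047,0.005,0.002,0,0,6.3,1],[-0.046,0.01,0.002,0,0,6.3,1],[-0.045,0.015,0.002,0,0,6.3,1],[-0.043,0.02,0.002,0,0,6.3,1]]])

```text
time: 1.3
eef_pos: [0.4708, 0.0879, 0.1998]
tcp_rot: [0.764, 0.645, -0.004, 0.0]
contact_force: [1.0, 0.1, -0.5]
opening: 0.004
```

```bash
python3 - <<'E'
from h import *
p,R,y,s=pose();print(p,y,s['opening'],s['time']); 
r=rows(line((.518,.020,.2,69.8),6)+[(.518,.020,.2-.022*i,69.8) for i in range(1,5)])
import json;print(json.dumps([r]))
E
```

```text
[0.47083545 0.08794614 0.19977715] 80.27553175613936 0.003966112524290546 1.3
[[[-0.0098, 0.0097, -0.0, -0.3, 0.4, 1.7, 1], [-0.0095, 0.01, -0.0, 0.0, 0.0, 1.7, 1], [-0.0092, 0.0102, -0.0, 0.0, 0.0, 1.7, 1], [-0.0089, 0.0105, -0.0, 0.0, 0.0, 1.7, 1], [-0.0086, 0.0108, -0.0, 0.0, 0.0, 1.7, 1], [-0.0083, 0.011, -0.0, 0.0, 0.0, 1.7, 1], [-0.0, 0.0, 0.022, 0.0, 0.0, 0.0, 1], [0.0, 0.0, 0.022, 0.0, 0.0, 0.0, 1], [0.0, 0.0, 0.022, 0.0, 0.0, 0.0, 1], [0.0, 0.0, 0.022, 0.0, 0.0, 0.0, 1]]]
```

Emit:
apply_moves(moves=[[[-0.0098,0.0097,0,-0.3,0.4,1.7,1],[-0.0095,0.01,0,0,0,1.7,1],[-0.0092,0.0102,0,0,0,1.7,1],[-0.009,0.0105,0,0,0,1.7,1],[-0.0086,0.0108,0,0,0,1.7,1],[-0.0083,0.011,0,0,0,1.7,1],[0,0,0,0,0,0,1],[0,0,0.022,0,0,0,1],[0,0,0.022,0,0,0,1],[0,0,0.022,0,0,0,1],[0,0,0.022,0,0,0,1]]])

```text
time: 2.4
eef_pos: [0.5247, 0.0121, 0.1123]
tcp_rot: [0.824, 0.567, 0.003, 0.002]
contact_force: [-0.0, 0.7, 0.1]
opening: -0.0
```

```bash
cat >> h.py <<'E'
C=np.array([.583,-.022]); RC=.077
def arc(fa_end,n,z=.112):
    p,R,y,s=pose(); d=p[:2]-C; f0=np.degrees(np.arctan2(d[1],d[0]))%360
    print('pos',p.round(4),'yaw',round(y,1),'fa',round(f0,1),'r',np.hypot(*d).round(4),'t',s['time'],'F',s['contact_force'].round(1))
    return [(C[0]+RC*np.cos(a),C[1]+RC*np.sin(a),z,np.degrees(a)-77.2) for a in np.radians(np.linspace(f0,fa_end,n+1)[1:])]
E
python3 - <<'E'
from h import *
import json;print(json.dumps([rows(arc(187,12))]))
E
```

```text
pos [0.5247 0.0121 0.1123] yaw 69.1 fa 149.7 r 0.0676 t 2.4 F [-0.   0.7  0.1]
[[[-0.0026, -0.0099, 0.0002, 0.4, -0.1, -6.5, 1], [-0.0041, -0.0008, 0.0, 0.0, 0.0, -3.1, 1], [-0.0041, -0.0008, 0.0, 0.0, 0.0, -3.1, 1], [-0.0041, -0.0008, 0.0, 0.0, 0.0, -3.1, 1], [-0.0041, -0.0008, 0.0, 0.0, 0.0, -3.1, 1], [-0.0041, -0.0008, 0.0, 0.0, 0.0, -3.1, 1], [-0.0041, -0.0008, 0.0, 0.0, 0.0, -3.1, 1], [-0.0041, -0.0008, 0.0, 0.0, 0.0, -3.1, 1], [-0.0041, -0.0008, 0.0, 0.0, 0.0, -3.1, 1], [-0.0041, -0.0008, 0.0, 0.0, 0.0, -3.1, 1], [-0.0041, -0.0008, 0.0, 0.0, 0.0, -3.1, 1], [-0.0041, -0.0008, 0.0, 0.0, 0.0, -3.1, 1]]]
```

Emit:
apply_moves(moves=[[[-0.0026,-0.0099,0,0,0,-6.5,1],[-0.0041,-0.0008,0,0,0,-3.1,1],[-0.0041,-0.0008,0,0,0,-3.1,1],[-0.0041,-0.0008,0,0,0,-3.1,1],[-0.0041,-0.0008,0,0,0,-3.1,1],[-0.0041,-0.0008,0,0,0,-3.1,1],[-0.0041,-0.0008,0,0,0,-3.1,1],[-0.0041,-0.0008,0,0,0,-3.1,1],[-0.0041,-0.0008,0,0,0,-3.1,1],[-0.0041,-0.0008,0,0,0,-3.1,1],[-0.0041,-0.0008,0,0,0,-3.1,1],[-0.0041,-0.0008,0,0,0,-3.1,1]]])

```text
time: 3.6
eef_pos: [0.5002, -0.0211, 0.1064]
tcp_rot: [0.561, 0.828, 0.003, -0.009]
contact_force: [-1.3, 1.9, -0.5]
opening: 0.001
```

```bash
python3 - <<'E'
from h import *
import json;print(json.dumps([rows(arc(230,12))]))
snap('top','top2.png')
E
```

```text
pos [ 0.5002 -0.0211  0.1064] yaw 111.8 fa 179.3 r 0.0828 t 3.6 F [-1.3  1.9 -0.5]
[[[-0.0074, 0.0034, -0.0057, -0.3, -1.0, 5.4, 1], [-0.0056, -0.0011, 0.0, 0.0, 0.0, -4.2, 1], [-0.0056, -0.0011, 0.0, 0.0, 0.0, -4.2, 1], [-0.0056, -0.0011, 0.0, 0.0, 0.0, -4.2, 1], [-0.0056, -0.0011, 0.0, 0.0, 0.0, -4.2, 1], [-0.0056, -0.0011, 0.0, 0.0, 0.0, -4.2, 1], [-0.0056, -0.0011, 0.0, 0.0, 0.0, -4.2, 1], [-0.0056, -0.0011, 0.0, 0.0, 0.0, -4.2, 1], [-0.0056, -0.0011, 0.0, 0.0, 0.0, -4.2, 1], [-0.0056, -0.0011, 0.0, 0.0, 0.0, -4.2, 1], [-0.0056, -0.0011, 0.0, 0.0, 0.0, -4.2, 1], [-0.0056, -0.0011, 0.0, 0.0, 0.0, -4.2, 1]]]
```

View pics/top2.png

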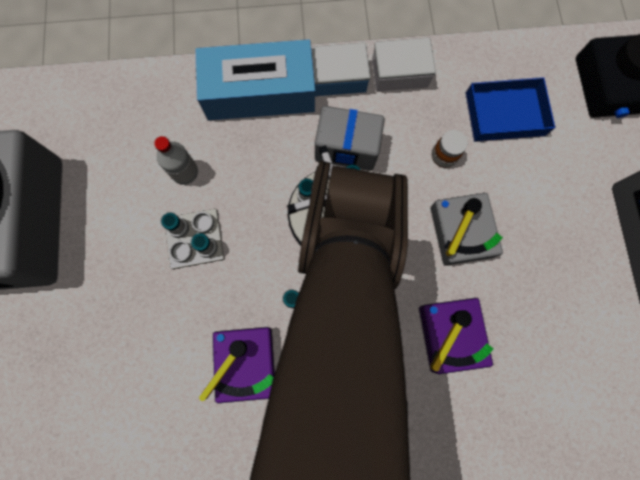

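```bash
cat >> h.py <<'E'
def arc2(fa_end,n,z=.110,rc=.077,lag=77.2):
    p,R,y,s=pose(); d=p[:2]-C; f0=np.degrees(np.arctan2(d[1],d[0]))%360; r0=np.hypot(*d)
    e=(y-(f0-lag)+180)%360-180
    print('pos',p.round(4),'fa',round(f0,1),'r',r0.round(4),'yawerr',round(e,1),'t',s['time'],'F',s['contact_force'].round(1))
    out=[]
    for i in range(1,n+1):
        k=i/n; f=f0+(fa_end-f0)*k; r=r0+(rc-r0)*k; a=np.radians(f)
        out.append((C[0]+r*np.cos(a),C[1]+r*np.sin(a),p[2]+(z-p[2])*k-.0,f-lag+e*(1-k)))
    r=np.array(rows(out)); r[:,2]-=.0006; r[:,3:5]=0
    return r.round(4).tolist()
E
python3 - <<'E'
from h import *
print(arc2(222,12))
E
```

```text
pos [ 0.5004 -0.0216  0.1065] fa 179.7 r 0.0826 yawerr 9.3 t 3.65 F [-1.4  0.8 -0.8]
[[-0.0049, -0.0013, -0.001, 0.0, 0.0, -2.7, 1.0], [-0.0049, -0.0012, -0.0009, 0.0, 0.0, -2.7, 1.0], [-0.0049, -0.0012, -0.0009, 0.0, 0.0, -2.7, 1.0], [-0.0049, -0.0011, -0.0009, 0.0, 0.0, -2.7, 1.0], [-0.0049, -0.001, -0.0009, 0.0, 0.0, -2.7, 1.0], [-0.0048, -0.0009, -0.0009, 0.0, 0.0, -2.7, 1.0], [-0.0048, -0.0009, -0.0009, 0.0, 0.0, -2.7, 1.0], [-0.0048, -0.0008, -0.0009, 0.0, 0.0, -2.7, 1.0], [-0.0048, -0.0007, -0.0009, 0.0, 0.0, -2.7, 1.0], [-0.0048, -0.0007, -0.0009, 0.0, 0.0, -2.7, 1.0], [-0.0048, -0.0006, -0.0009, 0.0, 0.0, -2.7, 1.0], [-0.0047, -0.0005, -0.0009, 0.0, 0.0, -2.7, 1.0]]
```

Emit:
apply_moves(moves=[[[-0.0049,-0.0013,-0.001,0,0,-2.7,1],[-0.0049,-0.0012,-0.001,0,0,-2.7,1],[-0.0049,-0.0012,-0.001,0,0,-2.7,1],[-0.0049,-0.0011,-0.001,0,0,-2.7,1],[-0.0049,-0.001,-0.001,0,0,-2.7,1],[-0.0048,-0.001,-0.001,0,0,-2.7,1],[-0.0048,-0.001,-0.001,0,0,-2.7,1],[-0.0048,-0.0008,-0.001,0,0,-2.7,1],[-0.0048,-0.0007,-0.001,0,0,-2.7,1],[-0.0048,-0.0007,-0.001,0,0,-2.7,1],[-0.0048,-0.0006,-0.001,0,0,-2.7,1],[-0.0048,-0.0005,-0.001,0,0,-2.7,1]]])

```text
time: 4.85
eef_pos: [0.5152, -0.0634, 0.1091]
tcp_rot: [0.299, 0.954, 0.008, -0.025]
contact_force: [-2.4, 0.6, 0.7]
opening: -0.0
```

```bash
python3 - <<'E'
from h import *
print(arc2(262,12))
E
```

```text
pos [ 0.5152 -0.0634  0.1091] fa 211.4 r 0.0794 yawerr 11.0 t 4.85 F [-2.4  0.6  0.7]
[[-0.0055, -0.002, -0.001, 0.0, 0.0, -3.3, 1.0], [-0.0055, -0.0019, -0.0007, 0.0, 0.0, -3.3, 1.0], [-0.0055, -0.0018, -0.0007, 0.0, 0.0, -3.3, 1.0], [-0.0055, -0.0017, -0.0007, 0.0, 0.0, -3.3, 1.0], [-0.0056, -0.0016, -0.0007, 0.0, 0.0, -3.3, 1.0], [-0.0056, -0.0015, -0.0007, 0.0, 0.0, -3.3, 1.0], [-0.0056, -0.0014, -0.0007, 0.0, 0.0, -3.3, 1.0], [-0.0056, -0.0013, -0.0007, 0.0, 0.0, -3.3, 1.0], [-0.0056, -0.0012, -0.0007, 0.0, 0.0, -3.3, 1.0], [-0.0056, -0.0011, -0.0007, 0.0, 0.0, -3.3, 1.0], [-0.0056, -0.001, -0.0007, 0.0, 0.0, -3.3, 1.0], [-0.0056, -0.0009, -0.0007, 0.0, 0.0, -3.3, 1.0]]
```

```bash
sed -i 's/r\[:,3:5\]=0/t=r[0,3:5].copy(); r[:,3:5]=0; r[:4,3:5]=t\/4/' h.py; python3 - <<'E'
from h import *
print(arc2(258,12,.112)[:5])
E
```

```text
pos [ 0.5152 -0.0634  0.1091] fa 211.4 r 0.0794 yawerr 11.0 t 4.85 F [-2.4  0.6  0.7]
[[-0.005, -0.0018, -0.0011, 0.025, -0.75, -3.0, 1.0], [-0.0051, -0.0017, -0.0008, 0.025, -0.75, -3.0, 1.0], [-0.0051, -0.0016, -0.0008, 0.025, -0.75, -3.0, 1.0], [-0.0051, -0.0016, -0.0008, 0.025, -0.75, -3.0, 1.0], [-0.0051, -0.0015, -0.0008, 0.0, 0.0, -3.0, 1.0]]
```

Emit:
apply_moves(moves=[[[-0.0056,-0.0018,-0.001,0,-0.7,-2.4,1],[-0.0056,-0.0017,-0.001,0,-0.7,-2.4,1],[-0.0056,-0.0016,-0.001,0,-0.7,-2.4,1],[-0.0056,-0.0016,-0.001,0,-0.7,-2.4,1],[-0.0056,-0.0015,-0.001,0,-0.3,-2.4,1],[-0.0056,-0.0014,-0.001,0,-0.3,-2.4,1],[-0.0056,-0.0013,-0.001,0,-0.3,-2.4,1],[-0.0056,-0.0012,-0.001,0,-0.3,-2.4,1],[-0.0056,-0.0011,-0.001,0,-0.3,-2.4,1],[-0.0056,-0.001,-0.001,0,-0.3,-2.4,1],[-0.0056,-0.001,-0.001,0,-0.3,-2.4,1],[-0.0056,-0.001,-0.001,0,-0.3,-2.4,1]]])

```text
time: 6.05
eef_pos: [0.5591, -0.094, 0.1095]
tcp_rot: [0.044, 0.999, 0.003, 0.001]
contact_force: [-2.4, -1.0, -1.6]
opening: -0.003
```

```bash
python3 - <<'E'
from h import *
for r in arc2(277,9,.111): print(r)
a,_=snap('scene','s3.png'); cv2.imwrite('pics/s3c.png',cv2.resize(a[190:400,225:385,::-1],None,fx=2.8,fy=2.8,interpolation=cv2.INTER_CUBIC))
E
```

```text
pos [ 0.5591 -0.094   0.1095] fa 251.7 r 0.0759 yawerr 0.5 t 6.05 F [-2.4 -1.  -1.6]
[-0.0036, -0.0009, -0.0008, 0.1, 0.025, -2.8, 1.0]
[-0.0036, -0.0009, -0.0008, 0.1, 0.025, -2.8, 1.0]
[-0.0036, -0.0009, -0.0008, 0.1, 0.025, -2.8, 1.0]
[-0.0036, -0.0009, -0.0008, 0.1, 0.025, -2.8, 1.0]
[-0.0037, -0.0009, -0.0008, 0.0, 0.0, -2.8, 1.0]
[-0.0037, -0.0009, -0.0008, 0.0, 0.0, -2.8, 1.0]
[-0.0037, -0.0009, -0.0008, 0.0, 0.0, -2.8, 1.0]
[-0.0037, -0.0009, -0.0008, 0.0, 0.0, -2.8, 1.0]
[-0.0037, -0.0009, -0.0008, 0.0, 0.0, -2.8, 1.0]
```

View pics/s3c.png

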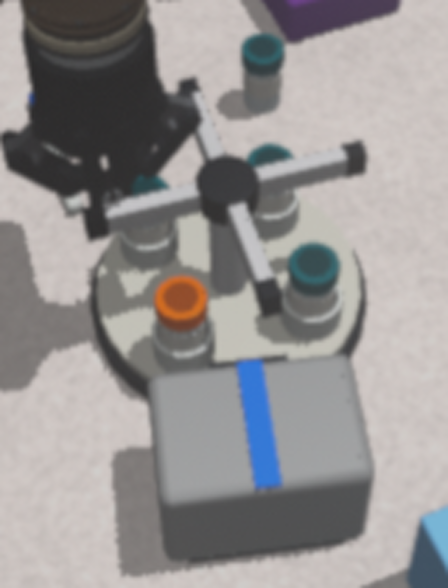

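```bash
cat >> h.py <<'E'
def angs(pts,u0,v0,k,off=None):
    c=ctrl.get_calibration('scene')
    for n,x,y,z in pts:
        q=at(c,u0+x/k,v0+y/k,z); d=q[:2]-C; print(n,q,'r',np.hypot(*d).round(4),'ang',np.degrees(np.arctan2(d[1],d[0])).round(1))
E
python3 - <<'E'
from h import *
angs([('l',97,220,.13),('r',355,158,.13),('n',269,297,.13),('f',190,88,.13),('cap',182,298,.091),('st1',249,361,.092),('st2',268,487,.092)],225,190,2.8)
E
```

```text
l [ 0.575 -0.109  0.13 ] r 0.0874 ang -95.3
r [0.5929 0.0667 0.13  ] r 0.0893 ang 83.6
n [ 0.6726 -0.0309  0.13  ] r 0.09 ang -5.7
f [ 0.4903 -0.0115  0.13  ] r 0.0933 ang 173.5
cap [ 0.6273 -0.0722  0.091 ] r 0.067 ang -48.6
st1 [ 0.6884 -0.0509  0.092 ] r 0.1093 ang -15.3
st2 [ 0.7712 -0.0742  0.092 ] r 0.1953 ang -15.5
```

Emit:
apply_moves(moves=[[[-0.0044,-0.0009,-0.0008,0,-0.2,-2.2,1],[-0.0044,-0.0009,-0.0008,0,-0.2,-2.2,1],[-0.0044,-0.0009,-0.0008,0,-0.2,-2.2,1],[-0.0044,-0.0009,-0.0008,0,-0.2,-2.2,1],[-0.0044,-0.0009,-0.0008,0,-0.2,-2.2,1],[-0.0044,-0.0009,-0.0008,0,-0.2,-2.2,1],[-0.0044,-0.0009,-0.0008,0,-0.2,-2.2,1],[-0.0044,-0.0009,-0.0008,0,-0.2,-2.2,1],[-0.004,-0.0009,-0.0008,0,-0.2,-2.2,1],[-0.003,-0.0007,-0.0008,0,-0.2,-2.0,1],[-0.002,-0.0005,-0.0008,0,0,-1,1]]])

```text
time: 7.2
eef_pos: [0.5942, -0.0961, 0.1099]
tcp_rot: [-0.159, 0.987, 0.005, 0.004]
contact_force: [-1.1, -1.7, -1.6]
opening: -0.001
```

```bash
python3 - <<'E'
from h import *
for r in arc2(286,6,.111): print(r)
E
```

```text
pos [ 0.5942 -0.0961  0.1099] fa 278.6 r 0.0749 yawerr -3.2 t 7.2 F [-1.1 -1.7 -1.6]
[-0.0015, -0.0006, -0.0008, 0.125, 0.125, -1.8, 1.0]
[-0.0015, -0.0006, -0.0008, 0.125, 0.125, -1.8, 1.0]
[-0.0015, -0.0006, -0.0008, 0.125, 0.125, -1.8, 1.0]
[-0.0015, -0.0006, -0.0008, 0.125, 0.125, -1.8, 1.0]
[-0.0015, -0.0007, -0.0008, 0.0, 0.0, -1.8, 1.0]
[-0.0015, -0.0007, -0.0008, 0.0, 0.0, -1.8, 1.0]
```

Emit:
apply_moves(moves=[[[-0.0024,0.0,-0.0008,0.1,0.1,-1.2,1],[-0.0024,0.0,-0.0008,0.1,0.1,-1.2,1],[-0.0024,0,-0.0008,0.1,0.1,-1.2,1],[-0.0024,0,-0.0008,0.1,0.1,-1.2,1],[-0.002,0,-0.0008,0,0,-1,1],[-0.0015,0,-0.0008,0,0,-0.5,1],[0,0,-0.0006,0,0,0,1]]])

```text
time: 7.9
eef_pos: [0.6064, -0.0905, 0.1148]
tcp_rot: [-0.216, 0.976, 0.0, -0.001]
contact_force: [-0.2, -1.0, -1.3]
opening: 0.002
```

```bash
python3 - <<'E'
from h import *
for r in arc2(286,4,.111)[:1]: print(r)
a,_=snap('scene','s4.png'); cv2.imwrite('pics/s4c.png',cv2.resize(a[190:400,225:385,::-1],None,fx=2.8,fy=2.8,interpolation=cv2.INTER_CUBIC))
E
```

```text
pos [ 0.6064 -0.0905  0.1148] fa 288.8 r 0.0724 yawerr -6.7 t 7.9 F [-0.2 -1.  -1.3]
[0.001, -0.001, 0.0004, 0.025, -0.025, -1.0, 1.0]
```

View pics/s4c.png

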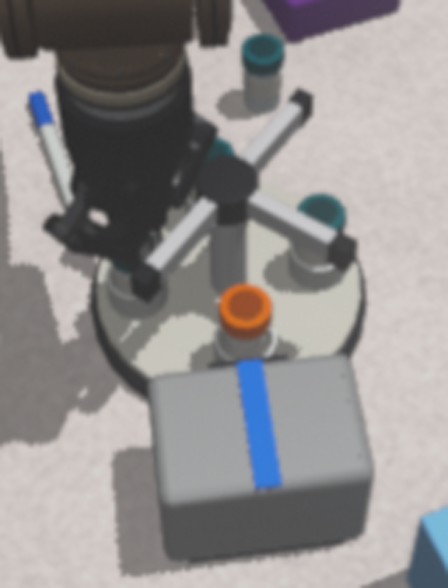

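```bash
python3 - <<'E'
from h import *
angs([('l',147,282,.13),('r',343,250,.13),('f',302,102,.13),('cap',246,305,.091)],225,190,2.8)
E
```

```text
l [ 0.6329 -0.0961  0.13  ] r 0.0893 ang -56.0
r [0.6582 0.0264 0.13  ] r 0.0894 ang 32.8
f [0.5329 0.0552 0.13  ] r 0.092 ang 123.0
cap [ 0.6485 -0.0361  0.091 ] r 0.067 ang -12.1
```

Emit:
apply_moves(moves=[[[0,0,0,0,0,0,1],[0,0,0,0,0,0,1],[0,0,0,0,0,0,1],[0.01,0,0,0,0,0,1],[0.01,0,0,0,0,0,1],[0,0,-0.02,0,0,0,1],[0,0,-0.03,0,0,0,1],[0,0,-0.03,0,0,0,1],[0,0,-0.01,0,0,0,1]]])

```text
time: 8.85
eef_pos: [0.5847, -0.0997, 0.2067]
tcp_rot: [-0.215, 0.977, 0.002, 0.0]
contact_force: [-0.2, -0.4, 0.9]
opening: 0.0
```

```bash
python3 - <<'E'
from h import *
p,R,y,s=pose(); print(p,y)
w=[np.array([*(p+(np.array([.505,-.200,.2])-p)*i/24),y+((40-y+180)%360-180)*i/24]) for i in range(1,25)]
w=line((.505,-.2,.2,40),24)
for r in rows(w): print(r)
E
```

```text
[ 0.58465223 -0.09966983  0.20670789] -155.1585660275887
[0.0048, -0.0024, 0.0003, 0.2, 0.1, 6.9, 1]
[0.0044, -0.003, 0.0003, 0.0, 0.0, 6.9, 1]
[0.0041, -0.0035, 0.0003, 0.0, 0.0, 6.9, 1]
[0.0036, -0.0039, 0.0003, 0.0, 0.0, 6.9, 1]
[0.0031, -0.0043, 0.0003, 0.0, 0.0, 6.9, 1]
[0.0026, -0.0047, 0.0003, 0.0, 0.0, 6.9, 1]
[0.002, -0.0049, 0.0003, 0.0, 0.0, 6.9, 1]
[0.0014, -0.0052, 0.0003, 0.0, 0.0, 6.9, 1]
[0.0008, -0.0053, 0.0003, 0.0, 0.0, 6.9, 1]
[0.0001, -0.0053, 0.0003, 0.0, 0.0, 6.9, 1]
[-0.0005, -0.0053, 0.0003, 0.0, 0.0, 6.9, 1]
[-0.0011, -0.0052, 0.0003, 0.0, 0.0, 6.9, 1]
[-0.0017, -0.005, 0.0003, 0.0, 0.0, 6.9, 1]
[-0.0023, -0.0048, 0.0003, 0.0, 0.0, 6.9, 1]
[-0.0029, -0.0045, 0.0003, 0.0, 0.0, 6.9, 1]
[-0.0034, -0.0041, 0.0003, 0.0, 0.0, 6.9, 1]
[-0.0039, -0.0037, 0.0003, 0.0, 0.0, 6.9, 1]
[-0.0043, -0.0032, 0.0003, 0.0, 0.0, 6.9, 1]
[-0.0046, -0.0026, 0.0003, 0.0, 0.0, 6.9, 1]
[-0.0049, -0.0021, 0.0003, 0.0, 0.0, 6.9, 1]
[-0.0051, -0.0015, 0.0003, 0.0, 0.0, 6.9, 1]
[-0.0053, -0.0008, 0.0003, 0.0, 0.0, 6.9, 1]
[-0.0053, -0.0002, 0.0003, 0.0, 0.0, 6.9, 1]
[-0.0053, 0.0004, 0.0003, 0.0, 0.0, 6.9, 1]
```

Emit:
apply_moves(moves=[[[0.005,-0.0024,0,0,0,8.4,1],[0.0045,-0.003,0,0,0,8.4,1],[0.004,-0.0037,0,0,0,8.4,1],[0.0035,-0.004,0,0,0,8.4,1],[0.003,-0.0045,0,0,0,8.4,1],[0.002,-0.005,0,0,0,8.4,1],[0.001,-0.005,0,0,0,8.4,1],[0,-0.005,0,0,0,8.4,1],[-0.001,-0.005,0,0,0,8.4,1],[-0.002,-0.005,0,0,0,8.4,1],[-0.003,-0.005,0,0,0,8.4,1],[-0.004,-0.0045,0,0,0,8.4,1]]])

```text
time: 10.05
eef_pos: [0.5396, -0.1532, 0.2019]
tcp_rot: [0.632, 0.775, 0.004, -0.001]
contact_force: [0.0, -0.0, -0.0]
opening: -0.002
```

```bash
python3 - <<'E'
from h import *
p,R,y,s=pose(); print(p,y)
for r in rows(line((.505,-.2,.2,40),9)): print(r)
E
```

```text
[ 0.53962684 -0.15323565  0.2018826 ] 101.54600341705293
[-0.0043, -0.0048, 0.0002, 0.2, -0.4, 6.8, 1]
[-0.0049, -0.0043, 0.0002, 0.0, 0.0, 6.8, 1]
[-0.0053, -0.0037, 0.0002, 0.0, 0.0, 6.8, 1]
[-0.0057, -0.003, 0.0002, 0.0, 0.0, 6.8, 1]
[-0.006, -0.0023, 0.0002, 0.0, 0.0, 6.8, 1]
[-0.0063, -0.0016, 0.0002, 0.0, 0.0, 6.8, 1]
[-0.0064, -0.0008, 0.0002, 0.0, 0.0, 6.8, 1]
[-0.0065, -0.0, 0.0002, 0.0, 0.0, 6.8, 1]
[-0.0064, 0.0007, 0.0002, 0.0, 0.0, 6.8, 1]
```

Emit:
apply_moves(moves=[[[-0.0043,-0.0048,0,0.2,-0.4,6.8,1],[-0.005,-0.0043,0,0,0,6.8,1],[-0.0053,-0.0037,0,0,0,6.8,1],[-0.0057,-0.003,0,0,0,6.8,1],[-0.006,-0.0023,0,0,0,6.8,1],[-0.0063,-0.0016,0,0,0,6.8,1],[-0.0064,-0.0008,0,0,0,6.8,1],[-0.0055,0,0,0,0,5.5,1],[-0.002,0,0,0,0,0,1],[0,0,0,0,0,0,1]]])

```text
time: 11.05
eef_pos: [0.4998, -0.1959, 0.1939]
tcp_rot: [0.921, 0.391, -0.0, -0.003]
contact_force: [0.0, 0.5, -0.5]
opening: 0.003
```

```bash
python3 - <<'E'
from h import *
p,R,y,s=pose(); print(p,y)
for r in rows(line((.508,-.2,.072,40),6)): print(r)
a,_=snap('top','t5.png'); cv2.imwrite('pics/t5c.png',cv2.resize(a[100:275,275:515,::-1],None,fx=3.3,fy=3.3,interpolation=cv2.INTER_CUBIC))
E
```

```text
[ 0.49977864 -0.19592228  0.19390479] 45.99565624360185
[0.0004, 0.0016, 0.0203, -0.4, -0.1, 1.0, 1]
[0.0005, 0.0014, 0.0203, 0.0, 0.0, 1.0, 1]
[0.0005, 0.0014, 0.0203, 0.0, 0.0, 1.0, 1]
[0.0005, 0.0014, 0.0203, 0.0, 0.0, 1.0, 1]
[0.0006, 0.0014, 0.0203, 0.0, 0.0, 1.0, 1]
[0.0006, 0.0014, 0.0203, 0.0, 0.0, 1.0, 1]
```

View pics/t5c.png

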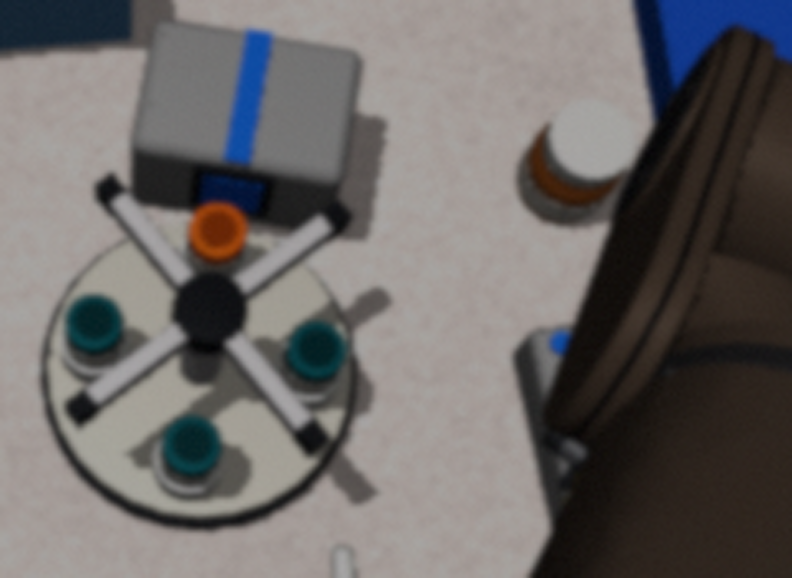

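```bash
python3 - <<'E'
from h import *
c=ctrl.get_calibration('top')
for n,x,y,z in [('UL',109,188,.13),('UR',341,217,.13),('DR',313,437,.13),('DL',81,410,.13),('cap',218,231,.091),('opp cap',191,445,.091)]:
    q=at(c,275+x/3.3,100+y/3.3,z); d=q[:2]-C; print(n,q,np.hypot(*d).round(4),np.degrees(np.arctan2(d[1],d[0])).round(1))
W=C+.065*np.array([np.cos(np.radians(-15.4)),np.sin(np.radians(-15.4))]); print(W)
E
```

```text
UL [0.6597 0.027  0.13  ] 0.091 32.6
UR [ 0.6313 -0.1007  0.13  ] 0.0923 -58.5
DR [ 0.5072 -0.0708  0.13  ] 0.0902 -147.2
DL [0.5329 0.0528 0.13  ] 0.09 123.8
cap [ 0.6438 -0.0354  0.091 ] 0.0623 -12.4
opp cap [ 0.5171 -0.0074  0.091 ] 0.0675 167.5
[ 0.6456662  -0.03926115]
```

```bash
python3 - <<'E'
from h import *
for f,n,box in[('top1.png','top',(325,380,105,152)),('scene1.png','scene',(300,335,315,370))]:
    c=ctrl.get_calibration(n); im=cv2.imread('pics/'+f).astype(int); u0,u1,v0,v1=box
    b=im[v0:v1,u0:u1]; m=(b[...,0]-b[...,2]>70); 
    vs=[];P=[]
    for v in range(m.shape[0]):
        w=(b[v,:,0]-b[v,:,2]-40).clip(0); 
        if m[v].sum()>=2: P.append((at(c,u0+(w*np.arange(w.size)).sum()/w.sum(),v0+v,.092)))
    P=np.array(P)[3:-3]; k=np.polyfit(P[:,0],P[:,1],1); print(n,len(P),P[[0,-1]],'dir',np.degrees(np.arctan(k[0])),'y at C',np.polyval(k,.583),'ang from C of mid',np.degrees(np.arctan2(*(P.mean(0)[:2]-C)[::-1])))
# orange cap centroid
for f,n in[('t5.png','top'),('s4.png','scene')]:
    c=ctrl.get_calibration(n); im=cv2.imread('pics/'+f).astype(int); m=(im[...,2]-im[...,0]>90)&(im[...,2]>120); m[:,:300]=0;m[:190]=0 if n=='scene' else m[:190]
    m[:, 400:]=0; m[:150]=0 if n=='top' else m[:150]
    v,u=np.nonzero(m); print(n,len(u),u.mean(),v.mean(),at(c,u.mean(),v.mean(),.085),at(c,u.mean(),v.mean(),.091))
E
```

```text
top 33 [[ 0.7613 -0.0701  0.092 ]
 [ 0.6941 -0.0523  0.092 ]] dir -15.246344670512114 y at C -0.02159815218534175 ang from C of mid -15.097915770712506
scene 39 [[ 0.6942 -0.0532  0.092 ]
 [ 0.7643 -0.0725  0.092 ]] dir -15.436473075224232 y at C -0.022459718138876622 ang from C of mid -15.602952483982076
top 135 340.52592592592595 169.67407407407407 [ 0.6469 -0.035   0.085 ] [ 0.6446 -0.0344  0.091 ]
scene 236 312.18220338983053 299.10593220338984 [ 0.6447 -0.0358  0.085 ] [ 0.6484 -0.0373  0.091 ]
```

Emit:
apply_moves(moves=[[[0.0005,0.0015,0.02,-0.4,0,-1,1],[0.0005,0.0014,0.02,0,0,0,1],[0.0005,0.0014,0.02,0,0,0,1],[0.0005,0.0014,0.02,0,0,0,1],[0.0005,0.0014,0.02,0,0,0,1],[0.0005,0.0014,0.017,0,0,0,1],[0,0,0,0,0,0,1]]])

```text
time: 11.8
eef_pos: [0.5106, -0.1984, 0.074]
tcp_rot: [0.915, 0.405, 0.003, 0.002]
contact_force: [-0.8, 0.2, -1.2]
opening: -0.001
```

```bash
cat >>h.py <<'E'
def lev(fa,n,z=.07):
    global C; C=np.array([.551,-.2775]); return arc2(fa,n,z,.08,78)
E
python3 - <<'E'
from h import *
for r in lev(158,12): print(r)
E
```

```text
pos [ 0.5106 -0.1984  0.074 ] fa 117.0 r 0.0889 yawerr 8.7 t 11.8 F [-0.8  0.2 -1.2]
[-0.0052, -0.001, -0.0003, 0.075, -0.05, -2.7, 1.0]
[-0.0052, -0.0009, -0.0003, 0.075, -0.05, -2.7, 1.0]
[-0.0052, -0.0009, -0.0003, 0.075, -0.05, -2.7, 1.0]
[-0.0051, -0.0008, -0.0003, 0.075, -0.05, -2.7, 1.0]
[-0.0051, -0.0007, -0.0003, 0.0, 0.0, -2.7, 1.0]
[-0.0051, -0.0006, -0.0003, 0.0, 0.0, -2.7, 1.0]
[-0.005, -0.0006, -0.0003, 0.0, 0.0, -2.7, 1.0]
[-0.005, -0.0005, -0.0003, 0.0, 0.0, -2.7, 1.0]
[-0.005, -0.0004, -0.0003, 0.0, 0.0, -2.7, 1.0]
[-0.0049, -0.0003, -0.0003, 0.0, 0.0, -2.7, 1.0]
[-0.0049, -0.0003, -0.0003, 0.0, 0.0, -2.7, 1.0]
[-0.0048, -0.0002, -0.0003, 0.0, 0.0, -2.7, 1.0]
```

Emit:
apply_moves(moves=[[[-0.0056,-0.001,-0.0004,0,0,-2.5,1],[-0.0056,-0.001,-0.0004,0,0,-2.5,1],[-0.0056,-0.001,-0.0004,0,0,-2.5,1],[-0.0056,-0.0008,-0.0004,0,0,-2.5,1],[-0.0056,-0.0007,-0.0004,0,0,-2.5,1],[-0.0056,-0.0006,-0.0004,0,0,-2.5,1],[-0.0055,-0.0006,-0.0004,0,0,-2.5,1],[-0.0055,-0.0005,-0.0004,0,0,-2.5,1],[-0.0055,-0.0005,-0.0004,0,0,-2.5,1],[-0.0055,-0.0005,-0.0004,0,0,-2.5,1],[-0.0055,-0.0005,-0.0004,0,0,-2.5,1],[-0.0055,-0.0005,-0.0004,0,0,-2.5,1]]])

```text
time: 13.0
eef_pos: [0.4761, -0.2507, 0.0879]
tcp_rot: [0.767, 0.642, 0.007, 0.004]
contact_force: [0.3, 1.4, -1.0]
opening: -0.003
```

```bash
python3 - <<'E'
from h import *
for r in lev(195,12): print(r)
E
```

```text
pos [ 0.4761 -0.2507  0.0879] fa 160.3 r 0.0795 yawerr -2.5 t 13.0 F [ 0.3  1.4 -1. ]
[-0.004, -0.0006, 0.0009, 0.225, -0.05, -3.1, 1.0]
[-0.004, -0.0006, 0.0009, 0.225, -0.05, -3.1, 1.0]
[-0.004, -0.0006, 0.0009, 0.225, -0.05, -3.1, 1.0]
[-0.004, -0.0006, 0.0009, 0.225, -0.05, -3.1, 1.0]
[-0.004, -0.0007, 0.0009, 0.0, 0.0, -3.1, 1.0]
[-0.004, -0.0007, 0.0009, 0.0, 0.0, -3.1, 1.0]
[-0.004, -0.0007, 0.0009, 0.0, 0.0, -3.1, 1.0]
[-0.004, -0.0007, 0.0009, 0.0, 0.0, -3.1, 1.0]
[-0.004, -0.0007, 0.0009, 0.0, 0.0, -3.1, 1.0]
[-0.004, -0.0007, 0.0009, 0.0, 0.0, -3.1, 1.0]
[-0.004, -0.0007, 0.0009, 0.0, 0.0, -3.1, 1.0]
[-0.004, -0.0008, 0.0009, 0.0, 0.0, -3.1, 1.0]
```

Emit:
apply_moves(moves=[[[-0.003,-0.0006,0.004,0.2,0,-2,1],[-0.003,-0.0006,0.004,0.2,0,-2.5,1],[-0.004,-0.0006,0.003,0.2,0,-2.7,1],[-0.0046,-0.0006,0.0015,0.2,0,-2.7,1],[-0.0046,-0.0007,0.001,0,0,-2.7,1],[-0.0046,-0.0007,0.001,0,0,-2.7,1],[-0.0046,-0.0007,0.0005,0,0,-2.7,1],[-0.0046,-0.0007,0.0005,0,0,-2.7,1],[-0.0046,-0.0007,0,0,0,-2.7,1],[-0.0046,-0.0007,0,0,0,-2.7,1]]])

```text
time: 14.0
eef_pos: [0.4742, -0.2902, 0.0813]
tcp_rot: [0.59, 0.808, 0.005, -0.0]
contact_force: [-0.3, 1.1, -1.8]
opening: -0.002
```

```bash
python3 - <<'E'
from h import *
for r in lev(203,6): print(r)
E
```

```text
pos [ 0.4742 -0.2902  0.0813] fa 189.4 r 0.0778 yawerr -3.7 t 14.0 F [-0.3  1.1 -1.8]
[-0.003, -0.0008, 0.0013, 0.1, -0.075, -2.9, 1.0]
[-0.003, -0.0008, 0.0013, 0.1, -0.075, -2.9, 1.0]
[-0.003, -0.0008, 0.0013, 0.1, -0.075, -2.9, 1.0]
[-0.003, -0.0008, 0.0013, 0.1, -0.075, -2.9, 1.0]
[-0.003, -0.0009, 0.0013, 0.0, 0.0, -2.9, 1.0]
[-0.003, -0.0009, 0.0013, 0.0, 0.0, -2.9, 1.0]
```

Emit:
apply_moves(moves=[[[-0.0036,-0.0008,0.0025,0,0,-2.6,1],[-0.0036,-0.0008,0.002,0,0,-2.6,1],[-0.0036,-0.0008,0.001,0,0,-2.6,1],[-0.0036,-0.0008,0.001,0,0,-2.6,1],[-0.0036,-0.0008,0.0005,0,0,-2.6,1],[-0.003,-0.0008,0,0,0,-2,1],[0,0,0,0,0,0,1]]])

```text
time: 14.7
eef_pos: [0.4801, -0.3103, 0.0803]
tcp_rot: [0.47, 0.882, 0.006, 0.001]
contact_force: [-0.7, 0.4, -1.0]
opening: 0.004
```

```bash
python3 - <<'E'
from h import *
for r in lev(204,2): print(r)
a,_=snap('scene','s6.png'); cv2.imwrite('pics/s6c.png',cv2.resize(a[205:395,125:365,::-1],None,fx=3.1,fy=3.1,interpolation=cv2.INTER_CUBIC))
E
```

```text
pos [ 0.4801 -0.3103  0.0803] fa 204.8 r 0.0781 yawerr -2.9 t 14.7 F [-0.7  0.4 -1. ]
[0.0007, -0.0009, 0.0045, 0.15, -0.075, -1.1, 1.0]
[0.0007, -0.0008, 0.0045, 0.15, -0.075, -1.1, 1.0]
```

View pics/s6c.png

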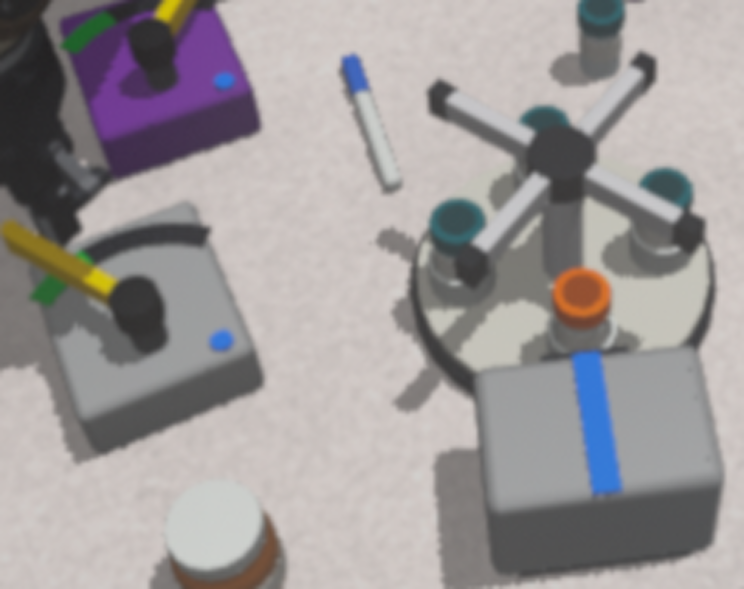

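Emit:
apply_moves(moves=[[[0,0,0,0,0,0,1],[0,0,0,0,0,0,1],[0.007,0,0,0,0,0,1],[0.008,0,0,0,0,0,1],[0,0,-0.02,0,0,0,1],[0,0,-0.03,0,0,0,1],[0,0,-0.04,0,0,0,1],[0,0,-0.03,0,0,0,1],[0,0,0,0,0,0,1],[0,0,0,0,0,0,1]]])

```text
time: 15.75
eef_pos: [0.4682, -0.2938, 0.2041]
tcp_rot: [0.471, 0.882, 0.006, 0.0]
contact_force: [-0.1, -0.4, -0.4]
opening: 0.004
```

```bash
python3 - <<'E'
from h import *
a,c=snap('scene','s7.png'); cv2.imwrite('pics/s7c.png',cv2.resize(a[205:395,115:355,::-1],None,fx=3.1,fy=3.1,interpolation=cv2.INTER_CUBIC))
p,R,y,s=pose();print(p,s['contact_force'],s['time'])
q=at(c,125+10/3.1,205+230/3.1,.084); h=np.array([.551,-.2775]); d=q[:2]-h; print(q,np.hypot(*d),'joint~',np.radians(np.degrees(np.arctan2(d[1],d[0]))%360-147.6))
m=(a[...,0].astype(int)-a[...,2]>90)&(a[...,0]>120); m[:,:280]=0;m[:,350:]=0;m[:260]=0;m[320:]=0
v,u=np.nonzero(m); print(len(u),at(c,u.mean(),v.mean(),.085),at(c,u.mean(),v.mean(),.091))
E
```

```text
[ 0.4683768  -0.29397246  0.2042471 ] [ 0.57061437 -0.46415094  0.24214864] 15.8
[ 0.467  -0.3399  0.084 ] 0.10464110091163986 joint~ 1.2044006626500494
231 [ 0.6448 -0.0356  0.085 ] [ 0.6484 -0.0372  0.091 ]
```

View pics/s7c.png

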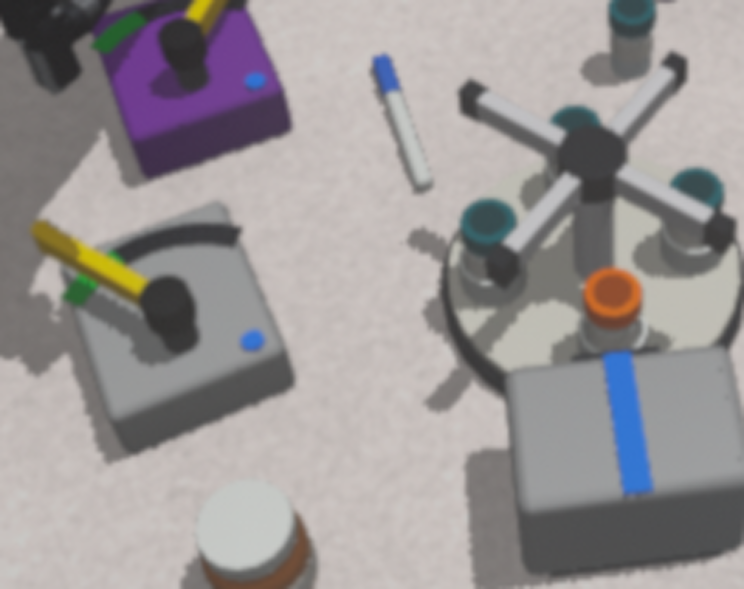

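The lever points over the green at about 1.2 rad. The orange pot is at the window, measured about 4 mm off, and the arm is clear of everything, so I'm handing in.

```bash
python3 -c "
from plant import ctrl; print(ctrl.sign_off())"
```

```text
the job is handed in; nothing more can be done
None
```

The orange pot is at the reader's window and the lever is in the green. The job was handed in at about 16 s of the 67 s allowed.

- **Carousel:** I pushed one spoke counter-clockwise through about 131° with the shut fingertips. The top and scene pictures both put the orange pot 3–4 mm from the reading place, about 3° past it and within the 9 mm limit. I left that small overshoot uncorrected. All four pots look seated.
- **Lever:** I pushed the grey console's lever to about 1.2 rad, where green starts at 0.95. The last picture shows it over the green after the finger was withdrawn.
- **Other checks:** The contact force readings between moves stayed at 3 N or less. The arm ended clear of everything at 0.20 m height. In the last views the marker, lone pot and jar look unmoved; I did not recheck the rack pots and wash bottle, but the arm stayed away from them.
- **Disagreements:** My first hand-read stripe pixels in the top view would have put the pot about 7 mm off. A line fitted to the stripe by colour in both views settled it at about 4 mm. The finger height drifted by up to 18 mm during the lever push; I corrected it on the way and contact held.

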